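# Give the seedlings a burst from the bench mist gun

## Task

Throw the ball-ended valve lever on the misting stand into the notch with the diamond-headed mark, so that it stays there. Only then squeeze the mist gun's trigger against its grip, gently, just until the pointer on the gun stands between the two ridges on its dial, keep it there for a good second without ever running well past the second ridge, and let the trigger spring right back. The gun's head swivels easily: keep it aimed as it is all the while, leave the lever in that notch, and leave the pots, jar, tub and trowel where they stand.

Things in the scene. Friction and masses are not known exactly. Their poses are not given: they have to be found in the camera images.
- stand: misting stand bolted to the bench: dark steel base plate 290 x 130 x 12 mm with a steel post at this origin (on the table, z up); the mist gun swivels on the post, the valve block with its lever stands 160 mm along -x. At swivel angle 0 the nozzle points along +x. The seedling tray lies beyond the nozzle
- lever_pivot (a point): pivot of the valve lever, fixed in the grey valve block, 77 mm above the table. z is up; x, horizontal, is the pivot axis and points to the gun's post. Block: 52 mm wide along x, 100 mm along y. On its +x side is a steel plate, 62 mm in radius, with four notches between teeth; a steel blade with a diamond head, its point 87 mm from the pivot, marks one notch
- lever_ball (a point): centre of the lever's black ball, 30 mm in diameter, 100 mm from the pivot on a 12 mm round steel rod; swings in the vertical plane through the pivot at right angles to the pivot axis. Its z axis points along the lever away from the pivot
- lever (a joint): lever angle (rad): 0 upright, positive leans to -y of lever_pivot (away from the robot). Sprung detent notches at -0.6, -0.2, +0.2, +0.6; the marked one is +0.2. Starts in -0.6 or -0.2. About 3 to 6 N at the ball carries it over the hump between two notches, whence it snaps into the next by itself; pushed from one side only it can overshoot
- grip (a point): centre of the gun's fixed black rubber grip where to squeeze it, about 160 mm above the table. Axes: x along the barrel to the nozzle, 0.35 rad below level; y along the grip to the barrel; z square to the gun's flat side, upward, leaning 0.35 rad to the nozzle. Grip: 22 mm thick along x, 28 mm along z, from y = -49 mm to +53 mm; the 34 mm thick barrel has its axis at y = +78 mm
- trigger_face (a point): middle of the front face of the steel trigger, a bar 90 x 22 x 8 mm in front of the grip. Hinge at x = 23, y = 56 mm from grip; the bar runs from it to -y, flared 0.44 rad forward at rest. From the grip's back face to this face: 62 mm at rest, 38 mm if pulled right through to its stop (too far). The spring takes 3 to 8 N here, and 6 to 9 N more once the pointer is being driven
- trigger (a joint): angle of the trigger (rad): 0 released, 0.44 pulled right through to its stop, which always drives the pointer too far. There is lost motion that differs every time: the pointer starts to move only after the first 0.02 to 0.24 rad; a sharp rise in the trigger's resistance can be felt there. It springs back by itself
- pointer_tip (a point): tip of the pointer, a dark steel needle 70 mm long, 6 mm thick, on the upper flat side of the gun, from a pivot on the barrel across an aluminium dial plate (72 x 52 mm) on the side away from the grip; its pivot is 30 mm along x, 75 mm along y, 27 mm along z of grip. The two dark ridges on the plate bound the mist band
- pointer (a joint): angle of the dial's pointer (rad): 0 at rest, square to the barrel, positive towards the nozzle. The two ridges are at 0.16 and 0.30 (10 mm apart at the tip); well past is 0.42. Once the lost motion is taken up it turns about 2.7 times as far as the trigger, 0.14 rad for some 3 mm at the trigger face
- head (a joint): swivel angle of the gun about the upright post (rad), counterclockwise from above; starts from -0.3 to 0.3. Only friction holds it: about 6 N sideways at grip turns it, less than the trigger takes, so the trigger cannot be pushed from one side: both fingers must press against each other. It does not return by itself
- nozzle (a point): centre of the front of the nozzle, 130 mm along the barrel from the post's axis, axes as grip; shows where the gun is aimed
- pot_low: small terracotta pot with seedlings, 66 mm wide, 55 mm high, near the gun's grip; origin under its centre. Leave it
- pot_white: white plastic pot with seedlings, 74 mm wide, 60 mm high, near the valve; origin under its centre. Leave it
- pot_big: terracotta pot with seedlings, 96 mm wide, 85 mm high; origin under its centre. Leave it
- jar: glass jar with steel lid, 72 mm wide, 100 mm high; origin under its centre. Leave it
- tub: empty white plastic tub, 90 mm wide, 65 mm high; origin under its centre. Leave it
- trowel: hand trowel lying flat, wooden handle, 270 mm long, 25 mm high; origin on the table under the blade's root. Leave it

How it is judged:
By the outcome, as a careful person would: the job done as asked, in the order asked, and still so for the second after the job is handed in, with the robot touching nothing.
It also fails if it takes over 64 s, if anything falls off the work surface, if the arm or the gripper's body presses on something with over 40 N, if the wrist force passes 120 N, or if a joint passes its speed limit or range.

## Robot

A 6-joint arm with a two-finger parallel gripper is mounted at the origin on the work surface. World frame = base frame: x ahead of the robot, y to its left, z up, the work surface at z = 0. Lengths are in m, angles in rad, forces in N, time in s.
With the tool pointing down it reaches from about 0.35 to 0.8 m from the base axis. Payload 7.3 kg.
Tool frame: the origin (TCP) lies between the finger pads; the fingertips stand 25 mm ahead of it and the grasp point (between the pads) lies 6 mm ahead of it (r.tip_extent is the distance from the TCP to the fingertips, in m); z points along the fingers, y is the line along which they close (so a half turn about z gives the same grasp; the last joint's range is limited). The gripper opens to 85 mm and grips with 20 to 120 N. Pads are 22 mm wide; open, the fingers measure 114 mm over their backs; the gripper's body (76 mm by 85 mm) begins 54 mm behind the grasp point. The pads swing forward as they close: fully open they stand 13 mm farther back than shut.
Start: joints at [0.956, 0.342, 1.524, -0, 1.275, -0.146], TCP at [0.237, 0.468, 0.256] pointing down, gripper open.
Joint ranges: [-2.53, 2.53], [-0.77, 2.02], [0.04, 2.7], [-1, 4.14], [0.28, 2.66], [-3.11, 3.11]. Speed limits (rad/s): [2.57, 2.57, 3.14, 3.14, 3.14, 3.14].

## Interface

Orientations are given as a unit quaternion [x, y, z, w].
In Python, from workcell import r, command_gripper, optics gives the robot as it stands. The module is installed in compiled form; this text tells all that it offers. Calls block until the motion is done:
- r.reach(position, orientation): joint-space move of the TCP to a pose.
- r.move_straight(position, orientation=None, speed=0.15, max_force=None): straight line of the TCP; orientation=None keeps the orientation; speed is the mean speed in m/s. With max_force (N) it stops when the force on the tool has changed by that much, and returns True; else False.
- r.movej(angles): joint-space move.
- command_gripper(opening, force=None): finger opening in m; force is the grip in N (None keeps the last); returns when the fingers have stopped.
- r.hold(seconds).
- r.solve_ik(position, orientation): joint angles nearest the present ones, or None.
- r.read_state(): the state.
- optics.get_image(name): name is "scene" or "top" or "wrist"; returns (picture, depth): 400x640x3 uint8, red, green, blue; 400x640 float32, m along the optical axis (not along the pixel's ray), 0 where there is no reading.
- optics.camera_model(name): a dict with "K" (3x3 intrinsics, pixels), "k1" (the pictures are not rectified: a ray, as slopes to the right and down, at radius r is drawn at 1 + k1 r^2 times it, then the intrinsics apply), "R" (3x3) and "t" (3): a world point X has camera coordinates R X + t; the wrist camera has in their place "tool_from_camera" (4x4, takes a point from camera to tool coordinates, whose origin is the TCP and whose axes are the flange's). Camera axes: x right, y down, z forward; pixel columns grow to the right and rows downward; lengths in m; the calibration is good to about 2 mm. A picture is of the moment at which its call begins: read the wrist's pose just before it. camera_model takes no time and is no camera call.
A pose or a line that the arm cannot do raises r.PlanningError and nothing moves.
- r.finish_job(): hands the job in; it is judged then, once.
The state is a dict: "time_s": time; "joint_positions": joint angles; "dq": joint speeds; "tau": joint torques, N m; "eef_pos": TCP position; "eef_rot": TCP orientation; "contact_force": force on the tool from outside, world axes, zero at the start; "torque": the same for the moment, N m; "grip_width": finger opening in m; "grip_force": force on a finger pad.
Only numpy, scipy, OpenCV 4.12 (cv2) and the standard library are available. Lean on these libraries where they do the work, as an engineer would, in place of code of your own. Each camera call takes 0.05 s, during which the arm holds its last target. There are 200 camera calls.

## Working session

There is one attempt and no reset: what is moved stays moved. The work goes in short steps, each a Python script; the robot and the scene stay as the last script left them, time stands still between calls to the robot, and variables do not carry over. Pictures are saved under pics/ and viewed, at most 10 in all, crops included, and the job is handed in when it is done.

```bash
mkdir -p pics; cat > h.py <<'E'
import numpy as np, cv2
from workcell import r, command_gripper, optics
def rays(name,uv):
    m=optics.camera_model(name);K=m["K"]
    uv=np.atleast_2d(np.float64(uv))
    n=cv2.undistortPoints(uv[:,None],np.float64(K),np.array([m["k1"],0,0,0,0.]))[:,0]
    return m,np.c_[n,np.ones(len(n))]
def pts(name,uv,d):
    m,n=rays(name,uv); c=n*np.reshape(d,(-1,1))
    return (c-m["t"])@m["R"]
def proj(name,X):
    m=optics.camera_model(name); c=np.atleast_2d(X)@np.array(m["R"]).T+m["t"]
    n=c[:,:2]/c[:,2:]; n=n*(1+m["k1"]*(n**2).sum(1,keepdims=True))
    return n@np.array(m["K"])[:2,:2].T+np.array(m["K"])[:2,2]
E
python3 - <<'E'
from h import *
for n in("scene","top"):
    p,d=optics.get_image(n); np.savez(n+"0.npz",p=p,d=d)
    cv2.imwrite(f"pics/{n}0.png",cv2.resize(p[:,:,::-1],(800,500)))
    print(n,optics.camera_model(n))
print(r.read_state())
E
```

```text
scene {'K': array([[412.39921241,   0.        , 319.58233759],
       [  0.        , 412.39921241, 193.56581409],
       [  0.        ,   0.        ,   1.        ]]), 'k1': -0.04249507251178386, 'R': array([[-0.66031993,  0.75080227, -0.01653885],
       [ 0.50473279,  0.42738284, -0.75005914],
       [-0.55607769, -0.50362671, -0.66116393]]), 't': array([ 0.44277856, -0.16746586,  1.50070605])}
top {'K': array([[431.04741753,   0.        , 317.1772924 ],
       [  0.        , 431.04741753, 198.18068469],
       [  0.        ,   0.        ,   1.        ]]), 'k1': -0.10128163636800588, 'R': array([[-1.08469977e-01, -9.94099702e-01,  2.14525156e-04],
       [-9.68658087e-01,  1.05645432e-01, -2.24812264e-01],
       [ 2.23463141e-01, -2.45931826e-02, -9.74402073e-01]]), 't': array([-0.04149716,  0.59035554,  1.25148519])}
{'time_s': 0.1, 'joint_positions': array([ 9.55981320e-01,  3.42668897e-01,  1.52490961e+00, -7.63126285e-06,
        1.27537191e+00, -1.46025790e-01]), 'dq': array([ 0.00094458, -0.00021585, -0.00225699,  0.00046493, -0.0003926 ,
       -0.00024402]), 'tau': array([ 1.88012462e-03, -4.34449446e+01, -2.46490699e+01, -2.55445457e-04,
        4.68948099e-03,  2.67652678e-05]), 'eef_pos': array([0.23701203, 0.46810827, 0.25569134]), 'eef_rot': array([ 2.32253055e-01,  9.72655159e-01, -6.31704826e-04, -2.48688349e-04]), 'contact_force': array([ 0.5195686 , -0.28213534,  0.16495713]), 'torque': array([-0.02478615, -0.00883607,  0.03028137]), 'grip_force': 0.0, 'grip_width': 0.08529545160227457}
```

View pics/scene0.png

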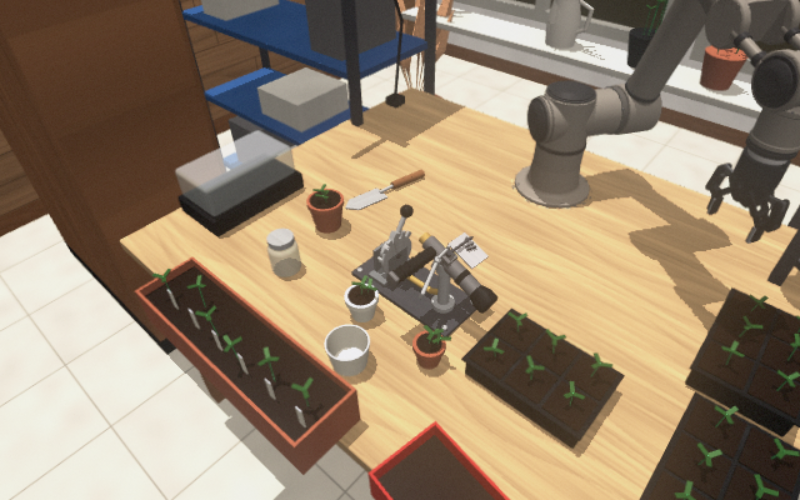

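View pics/top0.png

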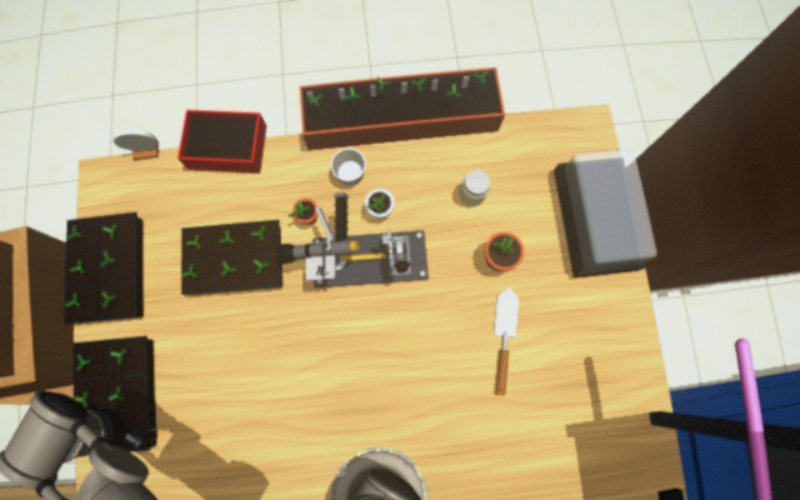

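The stand lies across in front of the robot, nozzle towards world +y. In the scene view (800 px wide), the ball is at (406,211). In the top view the grip is near (341,218), the barrel runs (285,253)–(355,245), and the lever is at (401,262). Next I'll take rough positions and look from close by with the wrist camera.

```bash
python3 - <<'E'
from h import *
np.set_printoptions(precision=4,suppress=True)
for n,l in (("top",[(341,218),(341,200),(285,253),(320,268),(401,268),(401,240),(380,203),(305,210),(422,274),(420,238)]),("scene",[(406,211),(485,298),(442,303),(400,265),(470,255),(455,322)])):
    z=np.load(n+"0.npz");
    for u in l:
        a=np.array(u)*.8; i=np.round(a).astype(int); print(n,u,pts(n,a,z["d"][i[1],i[0]])[0])
m=optics.camera_model("wrist");print(m)
from scipy.spatial.transform import Rotation as R
# try candidate view poses
for yaw in (0,np.pi/2,-np.pi/2,np.pi):
    q=(R.from_euler('z',yaw)*R.from_euler('x',np.pi)).as_quat()
    for p in ([.5,.1,.42],[.5,0,.42],[.6,.05,.45]):
        print(yaw,p,r.solve_ik(p,q))
E
```

```text
top (341, 218) [0.6401 0.0153 0.1756]
top (341, 200) [0.6835 0.0118 0.1738]
top (285, 253) [0.5836 0.1562 0.1299]
top (320, 268) [0.5329 0.0735 0.1611]
top (401, 268) [ 0.512  -0.1078  0.1677]
top (401, 240) [ 0.601  -0.1185  0.0654]
top (380, 203) [ 0.6919 -0.0767  0.0947]
top (305, 210) [0.7065 0.1127 0.0571]
top (422, 274) [ 0.5194 -0.163   0.0178]
top (420, 238) [ 0.614  -0.1694  0.0117]
scene (406, 211) [ 0.5292 -0.1013  0.1669]
scene (485, 298) [0.6012 0.1629 0.1291]
scene (442, 303) [0.5914 0.0548 0.0281]
scene (400, 265) [ 0.5701 -0.0859  0.0398]
scene (470, 255) [0.5458 0.0853 0.1572]
scene (455, 322) [0.6036 0.1005 0.0105]
{'K': array([[278.8485,   0.    , 315.4284],
       [  0.    , 278.8485, 200.1805],
       [  0.    ,   0.    ,   1.    ]]), 'k1': 0.016219821276518092, 'tool_from_camera': array([[-0.0012, -0.9516, -0.3073,  0.0776],
       [ 1.    , -0.001 , -0.0008,  0.0006],
       [ 0.0005, -0.3073,  0.9516, -0.1172],
       [ 0.    ,  0.    ,  0.    ,  1.    ]])}
0 [0.5, 0.1, 0.42] [ 0.047   0.2429  1.221  -0.      1.6777  1.6178]
0 [0.5, 0, 0.42] [-0.1534  0.2227  
[... 172 characters left out ...]
1.6777  0.047 ]
1.5707963267948966 [0.5, 0, 0.42] [-0.1534  0.2227  1.2474  0.      1.6715 -0.1534]
1.5707963267948966 [0.6, 0.05, 0.45] [-0.0441  0.4483  0.8445 -0.      1.8487 -0.0441]
-1.5707963267948966 [0.5, 0.1, 0.42] [ 0.047   0.2429  1.221   0.      1.6777 -3.0946]
-1.5707963267948966 [0.5, 0, 0.42] [-0.1534  0.2227  1.2474 -0.      1.6715  2.9882]
-1.5707963267948966 [0.6, 0.05, 0.45] [-0.0441  0.4483  0.8445 -0.      1.8487  3.0975]
3.141592653589793 [0.5, 0.1, 0.42] [ 0.047   0.2429  1.221   0.      1.6777 -1.5238]
3.141592653589793 [0.5, 0, 0.42] [-0.1534  0.2227  1.2474  0.      1.6715 -1.7242]
3.141592653589793 [0.6, 0.05, 0.45] [-0.0441  0.4483  0.8445  0.      1.8487 -1.6149]
```

```bash
cat >> h.py <<'E'
from scipy.spatial.transform import Rotation as Rot
def wshot(tag,scale=1.25,crop=None):
    s=r.read_state(); p,d=optics.get_image("wrist")
    np.savez(tag+".npz",p=p,d=d,pos=s["eef_pos"],rot=s["eef_rot"])
    q=p[:,:,::-1]
    if crop: q=q[crop[1]:crop[3],crop[0]:crop[2]]
    cv2.imwrite(f"pics/{tag}.png",cv2.resize(q,None,fx=scale,fy=scale,interpolation=cv2.INTER_CUBIC))
def wT(z):
    T=np.eye(4);T[:3,:3]=Rot.from_quat(z["rot"]).as_matrix();T[:3,3]=z["pos"]
    return T@optics.camera_model("wrist")["tool_from_camera"]
def wpts(z,uv,d=None):
    uv=np.atleast_2d(np.float64(uv)); _,n=rays("wrist",uv)
    if d is None: i=np.round(uv).astype(int); d=z["d"][i[:,1],i[:,0]]
    T=wT(z); return (n*np.reshape(d,(-1,1)))@T[:3,:3].T+T[:3,3]
def wproj(z,X):
    T=wT(z); c=(np.atleast_2d(X)-T[:3,3])@T[:3,:3]; m=optics.camera_model("wrist")
    n=c[:,:2]/c[:,2:]; n=n*(1+m["k1"]*(n**2).sum(1,keepdims=True))
    return n@m["K"][:2,:2].T+m["K"][:2,2]
DOWN=Rot.from_euler('z',np.pi)*Rot.from_euler('x',np.pi)
E
python3 - <<'E'
from h import *
r.reach([.56,-.02,.40],DOWN.as_quat())
wshot("w1")
print(r.read_state()["time_s"])
E
```

```text
2.3083
```

View pics/w1.png

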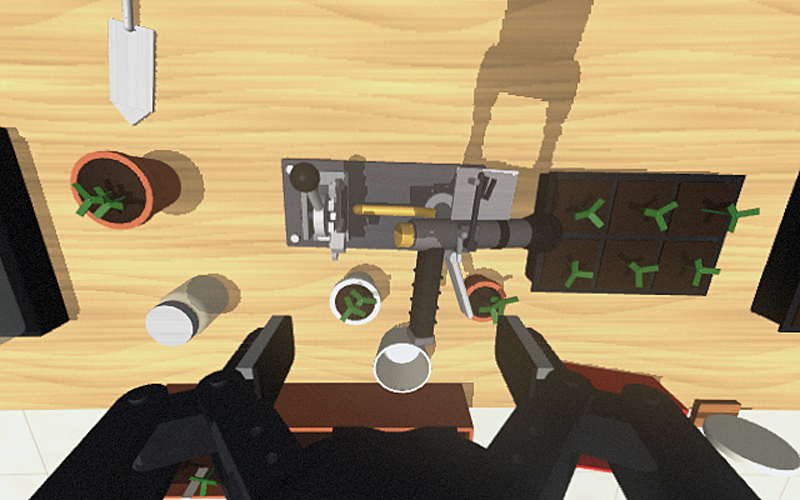

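The wrist view is clear (800 px): ball (304,177), barrel axis (403,234)–(545,232), grip (428,255)–(422,345), trigger (455,255)–(466,318), pointer (480,175)–(470,250) and valve plate near (330,215). Next I'll use the depth to fit these.

```bash
python3 - <<'E'
from h import *
np.set_printoptions(precision=4,suppress=True)
z=np.load("w1.npz"); p=z["p"].astype(int)
vv,uu=np.mgrid[0:400,0:640]; X=wpts(z,np.c_[uu.ravel(),vv.ravel()]).reshape(400,640,3)
def reg(u0,u1,v0,v1,m): 
    k=np.zeros((400,640),bool); k[int(v0*.8):int(v1*.8),int(u0*.8):int(u1*.8)]=1; return k&m&(z["d"]>0)
br=p.max(2)
# ball
k=reg(285,322,160,195,(br<70)&(X[...,2]>.14)); P=X[k]
from scipy.optimize import least_squares
s=least_squares(lambda c:np.linalg.norm(P-c,axis=1)-.015,P.mean(0)-[0,0,.01],loss='soft_l1',f_scale=.001); print("ball",s.x,k.sum(),np.abs(s.fun).mean())
# grip
k=reg(400,450,262,342,(X[...,2]>.13)&(br<90)); P=X[k]; print("grip n",len(P),P.min(0),P.max(0))
# edges per row-ish in world x bins
for x in np.arange(.60,.72,.01):
    q=P[abs(P[:,0]-x)<.003]
    if len(q): print("x %.2f"%x,len(q),q[:,1].min(),q[:,1].max(),q[:,2].min(),q[:,2].max(),q.mean(0))
# barrel
k=reg(400,560,210,262,(X[...,2]>.11)); P=X[k]
for y in np.arange(-.0,.2,.01):
    q=P[abs(P[:,1]-y)<.003]
    if len(q): print("y %.2f"%y,len(q),q[:,0].min(),q[:,0].max(),q[:,2].max())
# trigger
k=reg(445,475,250,320,(X[...,2]>.10)&(br>110)); P=X[k]; print("trig",len(P))
for x in np.arange(.57,.69,.01):
    q=P[abs(P[:,0]-x)<.003]
    if len(q): print("x %.2f"%x,len(q),q[:,1].min(),q[:,1].max(),q[:,2].max())
print("pix",[(u,wpts(z,np.array(u)*.8)[0]) for u in [(294,168),(295,238),(284,159),(286,247),(437,205),(437,196),(546,232),(480,176),(335,256),(318,228),(512,175),(452,215),(500,218)]])
m=(X[...,2]>.004)&(X[...,2]<.03)&(br<120)&(X[...,1]>-.25)&(X[...,1]<.1)&(X[...,0]<.65)
c=max(cv2.findContours(m.astype(np.uint8),cv2.RETR_EXTERNAL,cv2.CHAIN_APPROX_NONE)[0],key=cv2.contourArea)
print("plate rect px800",cv2.boxPoints(cv2.minAreaRect(c))*1.25)
P=X[m]; bb=cv2.minAreaRect(P[:,:2].astype(np.float32)*1000); print("rect mm",bb)
E
```

```text
ball [ 0.5207 -0.1098  0.1592] 115 0.0003613514270065755
grip n 1240 [ 0.6047 -0.0052  0.1501] [0.6992 0.0323 0.1783]
x 0.61 82 0.0047905999534778 0.03069556954202908 0.15560157419522497 0.1759994914805803 [0.6101 0.0183 0.171 ]
x 0.62 92 0.0023480965931385045 0.029570678669598623 0.1513355511565383 0.17624624894812124 [0.6201 0.016  0.1701]
x 0.63 81 0.003653476062126782 0.028694129084161968 0.15613843572751035 0.17652815324315924 [0.63   0.0154 0.1703]
x 0.64 93 0.0011920354444537352 0.03027377319861084 0.1530796266748095 0.1769256918044192 [0.6402 0.0141 0.1697]
x 0.65 78 0.0013121653244282452 0.026705300290582726 0.1538785196829261 0.17632353819808122 [0.65   0.0137 0.1703]
x 0.66 86 -0.0012663251232044315 0.0284973630055817 0.15016733499435414 0.17830343311246022 [0.6597 0.0127 0.1697]
x 0.67 75 0.00010566332679419824 0.02472577699279803 0.15542042015062058 0.176437136978648 [0.6702 0.0118 0.1702]
x 0.68 69 -0.0012487960919352163 0.02638420142502291 0.15432558929741935 0.17693150835332389 [0.6797 0.012  0.1705]
x 0.69 67 -0.0011425969439829813 0.023916444861174294 0.156920737721
[... 2245 characters left out ...]
117])), ((286, 247), array([ 0.6439, -0.1874, -0.0001])), ((437, 205), array([0.5715, 0.0401, 0.0358])), ((437, 196), array([0.5604, 0.0408, 0.0264])), ((546, 232), array([0.5844, 0.1525, 0.1338])), ((480, 176), array([0.5173, 0.0625, 0.1779])), ((335, 256), array([ 0.6168, -0.0902,  0.1226])), ((318, 228), array([ 0.5874, -0.1127,  0.1027])), ((512, 175), array([0.519 , 0.1014, 0.1523])), ((452, 215), array([0.5564, 0.0387, 0.1722])), ((500, 218), array([0.5636, 0.0929, 0.1538]))]
plate rect px800 [[278.4697 244.6574]
 [281.3582 158.0036]
 [478.8472 164.5866]
 [475.9587 251.2403]]
rect mm ((578.2783813476562, -41.310028076171875), (278.69659423828125, 127.85247039794922), 88.10037231445312)
```

Ball height gives θ = −0.6, so the lever has to pass two humps. I'll cage the ball from both sides and swing the tool rigidly about the pivot.

```bash
cat > lever.py <<'E'
from h import *
xs=np.array([.033,.9995,0]); xs/=np.linalg.norm(xs); d=np.array([xs[1],-xs[0],0]); up=np.array([0,0,1.])
ball=np.array([.5207,-.1098,.1592]); P=ball+.1*np.sin(.6)*d; P[2]=.077
def pose(th,off=0):
    l=np.sin(th)*d+np.cos(th)*up
    M=np.c_[xs,np.cross(-l,xs),-l]
    return P+l*(.1+.006+off)-.002*xs, Rot.from_matrix(M).as_quat()
if __name__=="__main__":
    for th in(-.6,-.4,-.2,0,.2): print(th,r.solve_ik(*pose(th)),r.solve_ik(*pose(th,.09)) is not None)
    command_gripper(.06,20)
    r.reach(*pose(-.6,.09))
    r.move_straight(*pose(-.6),speed=.15,max_force=8)
    command_gripper(.033)
    s=r.read_state(); print(s["time_s"],s["grip_width"],s["grip_force"],s["contact_force"],s["eef_pos"]-pose(-.6)[0])
    for th in(-.4,-.2,0,.21):
        r.move_straight(*pose(th),speed=.08); s=r.read_state(); print(th,s["contact_force"],s["grip_force"])
    r.hold(.3)
    command_gripper(.06)
    r.move_straight(*pose(.21,.09),speed=.2)
    r.reach([.56,-.02,.40],DOWN.as_quat()); wshot("w2",2,(180,80,480,300))
    z=np.load("w2.npz");p=z["p"].max(2);vv,uu=np.mgrid[0:400,0:640]; X=wpts(z,np.c_[uu.ravel(),vv.ravel()]).reshape(400,640,3)
    k=(abs(X-(P+[.02,0,.11])).max(2)<.05)&(p<70)&(X[...,2]>.158)&(X[...,2]<.2)
    print(r.read_state()["time_s"],k.sum(),X[k].mean(0),X[k].min(0),X[k].max(0),"pred",pose(.2)[0])
E
python3 lever.py
```

```text
-0.6 [-0.49936735  0.27084528  2.11457195  0.90501132  0.32872108 -1.27189086] True
-0.4 [-0.42663453  0.30994452  1.90312533  0.27863248  0.57405526 -0.6010993 ] True
-0.2 [-0.36922556  0.39870255  1.68165792  0.08557481  0.87396292 -0.38499958] True
0 [-3.24741571e-01  5.20249307e-01  1.45047104e+00 -4.44089210e-16
  1.17087231e+00 -2.91737052e-01] True
0.2 [-0.2905766   0.66578031  1.20717966 -0.05092885  1.46234089 -0.24713815] True
4.8667 0.03306871454364672 0.0 [ 0.35934804 -0.99500999 -1.09498432] [ 1.45643665e-05 -1.43881116e-04  5.09764904e-04]
-0.4 [ 0.52809817 -0.02028555  1.37762795] 0.24132910184562206
-0.2 [ 0.3122012   0.87262088 -0.35868763] 0.0
0 [ 1.57938644 -1.3586143  -1.40375801] 1.0406789928674698
0.21 [-0.12938322 -0.26627924 -0.07742495] 0.0
9.7417 128 [ 0.59444766 -0.10913537  0.18170505] [ 0.58228977 -0.12451114  0.17209836] [ 0.607705   -0.09785618  0.18822842] pred [ 0.59811498 -0.11435706  0.18088706]
```

View pics/w2.png

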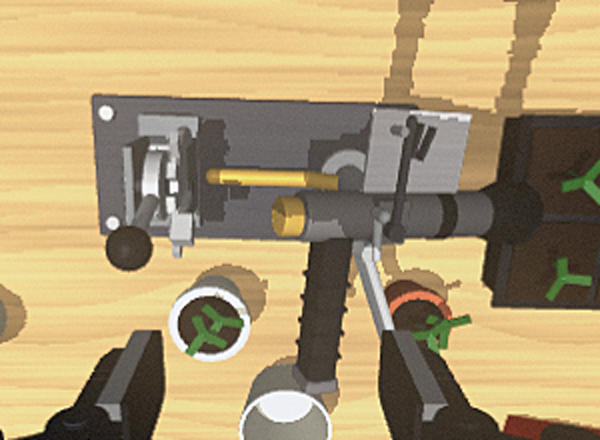

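The ball has moved to (128,248) in the crop, beside the diamond mark. Its centre at x≈0.595 corresponds to θ≈0.2, so the lever is done. Next I'll measure the gun in grip axes.

```bash
cat > gun.py <<'E'
from h import *
def frame(psi):  # psi: heading of barrel from world +y, clockwise positive
    h=np.array([np.sin(psi),np.cos(psi),0]); a=.35
    x=h*np.cos(a)-np.array([0,0,np.sin(a)]); y=np.array([-np.cos(psi),np.sin(psi),0]); return np.c_[x,y,np.cross(x,y)]
def cloud(z):
    vv,uu=np.mgrid[0:400,0:640]; return wpts(z,np.c_[uu.ravel(),vv.ravel()]).reshape(400,640,3)
E
python3 - <<'E'
from gun import *
np.set_printoptions(precision=4,suppress=True)
for n in("w1","w2"):
    z=np.load(n+".npz");X=cloud(z);br=z["p"].max(2)
    # barrel near edge slope + barrel top ridge, psi from edges
    ys,es=[],[]
    for y in list(np.arange(0,.03,.004))+list(np.arange(.112,.135,.004)):
        k=(abs(X[...,1]-y)<.003)&(X[...,2]>.11)&(X[...,2]<.19)&(X[...,0]>.55)&(X[...,0]<.60); es.append(X[k][:,0].min());ys.append(y)
    b=np.polyfit(ys,es,1)
    k=(X[...,2]>.145)&(X[...,2]<.182)&(br<90)&(X[...,0]>.612)&(X[...,0]<.69)&(X[...,1]>-.01)&(X[...,1]<.034)
    P=X[k]; g=np.polyfit(P[:,0],P[:,1],1)
    print(n,"barrel slope",b,"grip slope",g)
    psi=np.arctan(b[0]); F=frame(psi); O=np.array([.6574,.0135,.160]); L=(P-O)@F
    for zz in np.arange(-.016,.02,.003):
        q=L[abs(L[:,2]-zz)<.0015]; 
        if len(q)>3: print("  z%.3f n%d x %s"%(zz,len(q),np.percentile(q[:,0],[2,20,50,80,98])))
    print("  ztop",np.percentile(L[:,2],[50,80,95]))
    k=(X[...,2]>.13)&(X[...,2]<.185)&(br<110)&(X[...,0]>.69)&(X[...,0]<.73)&(X[...,1]>-.01)&(X[...,1]<.03)
    print("  grip end x",np.percentile(X[k][:,0],[50,90,99]) if k.any() else None)
    k=(X[...,2]>.12)&(X[...,0]>.60)&(X[...,0]<.70)&(X[...,1]>.034)&(X[...,1]<.09)&(br>90); L=(X[k]-O)@F
    for yy in np.arange(-.035,.05,.01):
        q=L[abs(L[:,1]-yy)<.003]
        if len(q): print("  trig y%.3f x %s z %s"%(yy,np.percentile(q[:,0],[5,50,95]),np.percentile(q[:,2],[5,95])))
E
```

```text
w1 barrel slope [0.0872 0.561 ] grip slope [-0.089   0.0714]
  z-0.013 n9 x [-0.011  -0.0108 -0.0106 -0.0094 -0.0089]
  z-0.010 n20 x [-0.0111 -0.0106 -0.0101 -0.0099 -0.0096]
  z-0.007 n46 x [-0.0109 -0.0105 -0.0102 -0.0099 -0.0093]
  z-0.004 n42 x [-0.0109 -0.0107 -0.0103 -0.01   -0.0097]
  z-0.001 n59 x [-0.011  -0.0106 -0.0103 -0.0101 -0.0096]
  z0.002 n43 x [-0.011  -0.0103 -0.0101 -0.01   -0.0097]
  z0.005 n49 x [-0.0109 -0.0106 -0.0102 -0.01   -0.0097]
  z0.008 n60 x [-0.011  -0.0105 -0.0102 -0.0098 -0.0094]
  z0.011 n125 x [-0.0109 -0.0099 -0.0091 -0.007   0.0099]
  z0.014 n616 x [-0.0095 -0.0057 -0.0001  0.0054  0.0092]
  ztop [0.013  0.0141 0.0148]
  grip end x [0.6955 0.701  0.7048]
  trig y-0.025 x [0.0561 0.0571 0.0585] z [0.0005 0.01  ]
  trig y-0.015 x [0.052 0.054 0.059] z [-0.0056  0.011 ]
  trig y-0.005 x [0.0467 0.0492 0.0544] z [-0.0047  0.0113]
  trig y0.005 x [0.0423 0.0445 0.0507] z [-0.005   0.0116]
  trig y0.015 x [0.0375 0.0394 0.0453] z [-0.0053  0.0112]
  trig y0.025 x [0.033  0.0351 0.0407] z [-0.006   0.0113]
  trig y0.035 x [0.0282 0.0305 0.0355] z [-0.
[... 545 characters left out ...]
8 n62 x [-0.011  -0.0107 -0.0103 -0.0098 -0.0092]
  z0.011 n127 x [-0.0108 -0.0099 -0.009  -0.0074  0.0102]
  z0.014 n612 x [-0.0094 -0.0055 -0.0002  0.0052  0.009 ]
  z0.017 n4 x [-0.0071 -0.0048 -0.0011  0.0037  0.0076]
  ztop [0.013  0.0141 0.0147]
  grip end x [0.6954 0.7011 0.7053]
  trig y-0.015 x [0.0516 0.0524 0.0539] z [-0.0071 -0.0013]
  trig y-0.005 x [0.047  0.0483 0.0533] z [-0.007  0.011]
  trig y0.005 x [0.0421 0.0445 0.0505] z [-0.0064  0.0112]
  trig y0.015 x [0.0375 0.0398 0.0454] z [-0.0057  0.0116]
  trig y0.025 x [0.0333 0.0353 0.0402] z [-0.0044  0.0112]
  trig y0.035 x [0.0284 0.0302 0.036 ] z [-0.0054  0.0117]
  trig y0.045 x [0.0235 0.0256 0.0309] z [-0.0051  0.0108]
```

Grip frame fits to under 1 mm: O=(0.6574, 0.0135, 0.160), heading 0.088. I'll move in astride the grip and trigger without touching, then look.

```bash
cat >> gun.py <<'E'
O=np.array([.6574,.0135,.160]); F=frame(.088); QG=Rot.from_matrix(np.c_[F[:,1],F[:,0],-F[:,2]]).as_quat()
def gp(x,y=.003,z=.003): return O+F@[x,y,z]
def fx(s): return s["contact_force"]@F[:,0]
E
python3 - <<'E'
from gun import *
np.set_printoptions(precision=4,suppress=True)
print(r.solve_ik(gp(.0225),QG))
command_gripper(.085,20)
r.reach(gp(.0225,z=.11),QG); s0=r.read_state()
t=r.move_straight(gp(.0225),QG,speed=.12,max_force=10); s=r.read_state()
print(t,s0["contact_force"],s["contact_force"],s["time_s"])
command_gripper(.074); r.move_straight(gp(.0255),QG,speed=.03)
s=r.read_state(); print(s["contact_force"],s["grip_width"],s["grip_force"],s["time_s"],(s["eef_pos"]-O)@F)
wshot("w3",2,(150,100,550,400))
z=np.load("w3.npz")
print("tip proj rest",[wproj(z,O+F@(np.array([.030,.075,.027])+[.07*np.sin(a),.07*np.cos(a),0])) for a in(0,.16,.3)],wproj(z,O+F@[.03,.075,.027]))
E
```

```text
[ 0.0865  0.7228  1.2055 -0.3587  1.2943 -1.2833]
False [ 0.2566 -0.551   0.4531] [-0.1379 -0.458   0.1247] 11.9667
[ 0.7108  0.3646 -0.6806] 0.07394799122657121 0.0 12.4917 [0.0258 0.003  0.003 ]
tip proj rest [array([[ 332.2418, -173.4056]]), array([[ 378.3139, -168.4426]]), array([[ 416.7125, -155.9837]])] [[328.02   128.1998]]
```

View pics/w3.png

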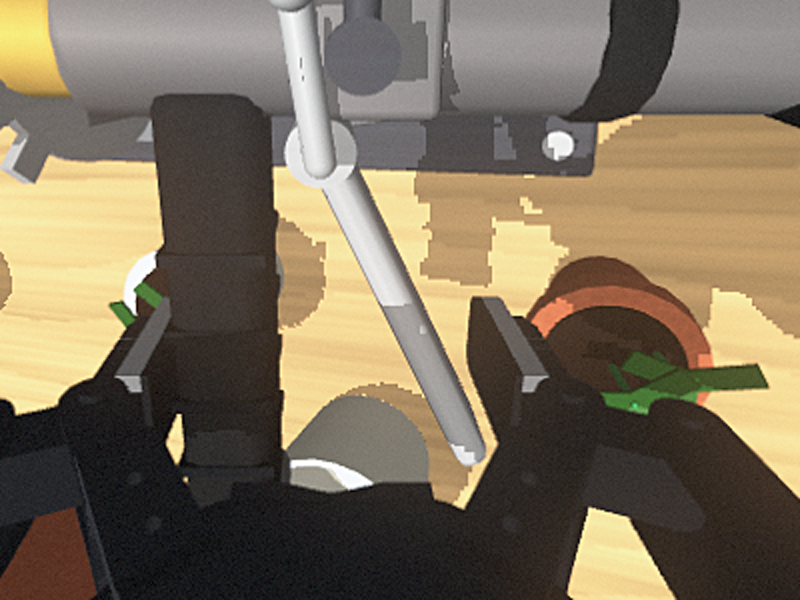

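The fingers stand astride the grip and trigger with gaps. The needle's root is at crop (361,50), full-frame (330,125). Its first 30 mm are in view above, enough for measuring the angle through depth.

```bash
cat >> gun.py <<'E'
def needle(z):
    X=cloud(z); L=(X-O)@F; c=L[:110]; br=z["p"][:110].max(2)
    k=(z["d"][:110]>0)&(c[...,2]>.024)&(c[...,2]<.034)&(c[...,1]>.084)&(c[...,1]<.115)&(abs(c[...,0]-.032)<.03)&(br<150)
    P=c[k]
    if len(P)<50: return None,len(P)
    ys=[];xs=[]
    for y in np.arange(.084,.115,.002):
        q=P[abs(P[:,1]-y)<.001]
        if len(q)>5: ys.append(y);xs.append((q[:,0].min()+q[:,0].max())/2)
    b=np.polyfit(ys,xs,1); return np.arctan(b[0]),len(P),b[0]*.075+b[1],np.std(np.polyval(b,ys)-xs)
def heading(z):  # near barrel edge slope from pic, towards nozzle, and the grip's rear face offset
    X=cloud(z); L=(X-O)@F
    k=(abs(L[...,2])<.010)&(L[...,1]>.022)&(L[...,1]<.048)&(abs(L[...,0]+.0105)<.012)&(z["p"].max(2)<110)
    b=np.polyfit(L[k][:,1],L[k][:,0],1); return -np.arctan(b[0]),np.polyval(b,.035),k.sum()
def shot():
    s=r.read_state(); p,d=optics.get_image("wrist"); return dict(p=p,d=d,pos=s["eef_pos"],rot=s["eef_rot"])
E
python3 - <<'E'
from gun import *
z=np.load("w3.npz"); print(needle(z),heading(z))
L=(cloud(z)-O)@F
for v in(10,50,90): print(v,[(u,np.round(L[v,u],4).tolist(),int(z["p"][v,u].max())) for u in range(300,372,8)])
cv2.imwrite("pics/w3b.png",cv2.resize(z["p"][0:150,230:430,::-1],None,fx=4,fy=4))
E
```

```text
(np.float64(0.16983697383588117), 2063, np.float64(0.02574258468498347), np.float64(0.001419061423772392)) (np.float64(0.005126116226664779), np.float64(-0.009952400789263096), np.int64(10))
10 [(300, [0.0211, 0.1104, 0.0179], 243), (308, [0.0236, 0.1103, 0.0179], 244), (316, [0.0261, 0.1103, 0.0181], 245), (324, [0.0283, 0.1071, 0.0291], 111), (332, [0.0305, 0.1067, 0.0303], 119), (340, [0.0329, 0.1073, 0.0282], 85), (348, [0.0361, 0.1102, 0.0185], 181), (356, [0.0387, 0.1105, 0.0174], 187), (364, [0.0413, 0.1105, 0.0172], 245)]
50 [(300, [0.0209, 0.0992, 0.0182], 247), (308, [0.0235, 0.0992, 0.018], 247), (316, [0.0261, 0.0993, 0.0172], 247), (324, [0.0285, 0.0973, 0.0283], 107), (332, [0.0307, 0.0969, 0.0304], 114), (340, [0.0331, 0.0971, 0.0293], 73), (348, [0.0366, 0.0993, 0.0174], 188), (356, [0.0392, 0.0991, 0.0181], 250), (364, [0.0418, 0.0992, 0.018], 245)]
90 [(300, [0.0215, 0.0861, 0.0335], 180), (308, [0.0234, 0.087, 0.0195], 117), (316, [0.0261, 0.087, 0.0194], 121), (324, [0.0285, 0.0863, 0.0293], 98), (332, [0.0309, 0.0863, 0.0305], 108), (340, [0.0336, 0.0866, 0.026], 56), (348, [0.0368, 0.0869, 0.0201], 114), (356, [0.0393, 0.0868, 0.0216], 165), (364, [0.042, 0.0868, 0.0213], 154)]
```

View pics/w3b.png

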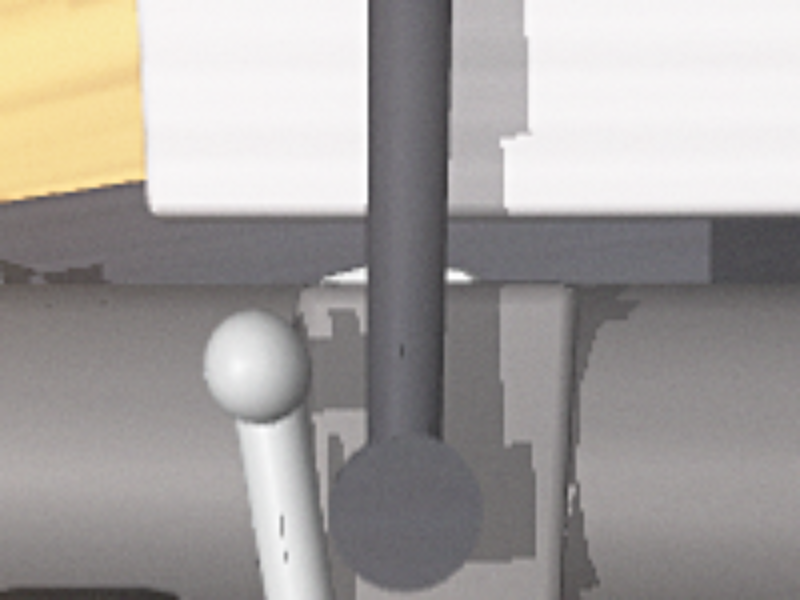

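```bash
cat >> gun.py <<'E'
def needle(z):
    c=((cloud(z)-O)@F)[:58]; br=z["p"][:58].max(2)
    k=(z["d"][:58]>0)&(c[...,2]>.0255)&(c[...,2]<.034)&(abs(c[...,0]-.035)<.03)&(br<150)
    P=c[k]
    if len(P)<50: return np.nan,len(P)
    ys=[];xs=[]
    for v in range(0,58,4):
        q=c[v][k[v]]
        if len(q)>5: xs.append(q[:,0].mean());ys.append(q[:,1].mean())
    b=np.polyfit(ys,xs,1); return np.arctan(b[0]),np.std(np.polyval(b,ys)-xs),b[0]*.075+b[1]
def heading(z):  # dial plate's lower edge in the grip frame, as angle
    g=z["p"].max(2).astype(int); L=(cloud(z)-O)@F; pts_=[]
    for u in list(range(272,316,3))+list(range(375,430,3)):
        col=g[20:75,u]; j=np.where((col[:-1]>175)&(col[1:]<=175))[0]
        if len(j): pts_.append(L[20+j[-1]-1,u,:2])
    q=np.array(pts_)
    if len(q)<8: return np.nan,len(q)
    b=np.polyfit(q[:,0],q[:,1],1); k=abs(np.polyval(b,q[:,0])-q[:,1])<.001
    if k.sum()<6: return np.nan,int(k.sum())
    b=np.polyfit(q[k,0],q[k,1],1); return np.arctan(b[0]),np.polyval(b,.03),int(k.sum())
def status(tag):
    s=r.read_state(); z=shot(); n=needle(z); h=heading(z)
    print(f"{tag} t{s['time_s']:.2f} w{s['grip_width']*1e3:.2f} gf{s['grip_force']:.1f} fx{fx(s):.1f} needle",np.round(n,4),"head",np.round(h,4)); return n[0],h[0],s
E
python3 - <<'E'
from gun import *
z=np.load("w3.npz"); print(needle(z),heading(z))
a0=needle(z)[0]; w=.072
while w>.046:
    command_gripper(w,30); r.move_straight(gp(w/2-.0105),QG,speed=.03)
    a,h,s=status("%.4f"%w)
    if not np.isfinite(a) or abs(fx(s))>12: print("stop"); break
    da=a-a0
    if da>.19: print("in band"); break
    w-= .002 if w>.0661 else (.001 if da<.02 else (.0015 if da<.1 else .001))
E
```

```text
(np.float64(-0.006521054410664837), np.float64(4.8430241675476346e-05), np.float64(0.030733035165727757)) (np.float64(-0.001496774431261679), np.float64(0.09883612697008626), 28)
0.0720 t13.01 w72.09 gf0.0 fx-0.4 needle [-0.0042  0.      0.0307] head [-3.00e-03  9.89e-02  3.10e+01]
0.0700 t13.53 w70.01 gf0.0 fx-0.4 needle [-0.009   0.      0.0307] head [4.20e-03 9.88e-02 2.90e+01]
0.0680 t14.04 w68.17 gf2.8 fx1.2 needle [-0.0125  0.0001  0.0308] head [-4.0e-04  9.9e-02  2.6e+01]
0.0660 t14.56 w65.94 gf2.3 fx0.9 needle [-0.0111  0.0001  0.0307] head [0.0584 0.0981 6.    ]
0.0650 t15.07 w65.34 gf1.7 fx3.0 needle [-0.0155  0.      0.0308] head [nan  5.]
0.0640 t15.59 w64.09 gf1.8 fx4.2 needle [-0.002   0.0001  0.0304] head [-0.0157  0.099   6.    ]
0.0630 t16.11 w62.80 gf1.9 fx4.2 needle [-0.0085  0.0001  0.0305] head [nan  4.]
0.0620 t16.62 w61.82 gf2.0 fx4.4 needle [-0.0008  0.0001  0.0303] head [nan  5.]
0.0610 t17.14 w60.88 gf2.0 fx5.5 needle [-0.0121  0.      0.0306] head [nan  5.]
0.0600 t17.66 w59.82 gf2.1 fx5.2 needle [-0.0028  0.0001  0.0304] head [nan  2.]
0.0590 t18.18 w59.19 gf2.2 fx4.1 needle [-0.0067  0.0001  0.0305] head [nan  5.]
0.0580 t18.69 w58.30 gf2.3 fx5.3 needle [-0.0042  0.0001  0.0304] head [nan  3.]
0.0570 t19.21 w56.73 gf2.9 fx4.6 needle [-0.0044  0.0001  0.0306] head [nan  5.]
0.0560 t19.73 w56.00 gf5.0 fx3.9 needle [0.0055 0.0001 0.0303] head [nan  4.]
0.0550 t20.24 w55.34 gf7.6 fx2.5 needle [0.0041 0.0001 0.0303] head [nan  4.]
0.0540 t20.76 w54.24 gf9.8 fx2.3 needle [0.0056 0.0001 0.0304] head [nan  3.]
0.0530 t21.27 w53.64 gf10.7 fx2.8 needle [0.0342 0.0001 0.0303] head [nan  5.]
0.0515 t21.79 w51.74 gf11.9 fx3.2 needle [0.0847 0.0001 0.0302] head [-0.5528  0.1061  6.    ]
0.0500 t22.31 w50.32 gf11.5 fx2.6 needle [1.627e-01 1.000e-04 3.000e-02] head [nan  5.]
0.0490 t22.82 w49.56 gf12.9 fx1.8 needle [1.889e-01 1.000e-04 3.000e-02] head [nan  3.]
in band
```

Pointer is at about 0.19 rad with the head essentially unmoved (pivot shift under 1 mm). A small extra squeeze to mid-band, then hold.

```bash
python3 - <<'E'
from gun import *
w=.0483
command_gripper(w,30); r.move_straight(gp(w/2-.0105),QG,speed=.03); a=status("mid")[0]
if a<.205: w-=.0005; command_gripper(w,30); a=status("mid2")[0]
for i in range(4): r.hold(.4); status("hold")
p,d=optics.get_image("scene"); cv2.imwrite("pics/sc.png",cv2.resize(p[165:265,300:420,::-1],None,fx=6,fy=6,interpolation=cv2.INTER_CUBIC))
E
```

```text
mid t23.34 w48.59 gf14.1 fx2.2 needle [2.05e-01 1.00e-04 3.00e-02] head [nan  4.]
hold t23.79 w48.62 gf14.1 fx2.6 needle [2.064e-01 1.000e-04 3.000e-02] head [nan  2.]
hold t24.24 w48.71 gf14.1 fx3.0 needle [2.043e-01 1.000e-04 3.000e-02] head [nan  3.]
hold t24.69 w48.32 gf14.1 fx3.2 needle [2.04e-01 1.00e-04 3.00e-02] head [nan  3.]
hold t25.14 w48.72 gf14.1 fx2.8 needle [2.03e-01 1.00e-04 3.01e-02] head [nan  2.]
```

View pics/sc.png

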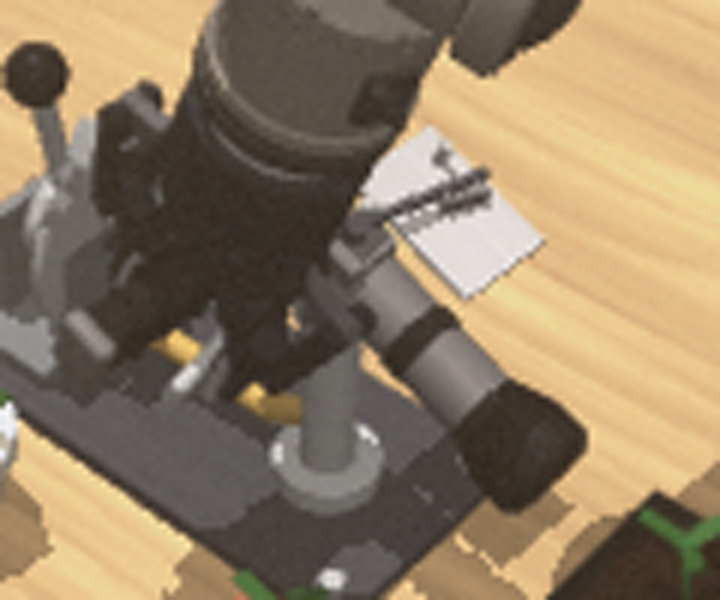

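The scene view shows the needle tip at about (487,175), over the plate beside the ridge marks. It's steady at about 0.21. I'll nudge to mid-band for another good second, then release and retreat.

```bash
python3 - <<'E'
from gun import *
w=.0477
command_gripper(w,30); status("mid")
for i in range(3): r.hold(.4); status("hold")
r.move_straight(gp(.0225),QG,speed=.03) if False else None
for w in(.055,.062,.070,.078):
    command_gripper(w,30); r.move_straight(gp(min(w/2-.0105,.0225) if w>.062 else w/2-.0105),QG,speed=.06); 
command_gripper(.085); r.move_straight(gp(.0225),QG,speed=.06)
z=shot(); print("released",needle(z),heading(z),fx(r.read_state()))
r.move_straight(gp(.0225,z=.12),QG,speed=.12)
r.reach([.56,-.02,.40],DOWN.as_quat()); wshot("w4",2,(180,80,480,300))
np.set_printoptions(precision=4,suppress=True)
for n in("w1","w2","w4"):
    z=np.load(n+".npz");X=cloud(z); ys,es=[],[]; br=z["p"].max(2)
    for y in list(np.arange(0,.03,.004))+list(np.arange(.112,.135,.004)):
        k=(abs(X[...,1]-y)<.003)&(X[...,2]>.11)&(X[...,2]<.19)&(X[...,0]>.55)&(X[...,0]<.60); es.append(X[k][:,0].min());ys.append(y)
    k=(X[...,2]>.145)&(X[...,2]<.182)&(br<90)&(X[...,0]>.612)&(X[...,0]<.69)&(X[...,1]>-.015)&(X[...,1]<.034); P=X[k]
    kb=(abs(X-[.597,-.112,.185]).max(2)<.045)&(br<70)&(X[...,2]>.158)
    L=(X-O)@F; kt=(X[...,2]>.12)&(abs(L[...,1]-.005)<.003)&(L[...,0]>.02)&(L[...,0]<.08)&(br>90)
    print(n,np.polyfit(ys,es,1),np.polyfit(P[:,0],P[:,1],1),"ball",X[kb].mean(0),"trig",np.median(L[kt][:,0]))
print(r.read_state()["time_s"])
E
```

```text
mid t25.46 w48.12 gf14.0 fx1.6 needle [2.39e-01 1.00e-04 3.00e-02] head [nan  1.]
hold t25.91 w47.78 gf14.0 fx1.9 needle [2.367e-01 1.000e-04 3.010e-02] head [nan  5.]
hold t26.36 w48.08 gf13.8 fx1.7 needle [2.399e-01 1.000e-04 3.000e-02] head [nan  3.]
hold t26.81 w47.79 gf14.0 fx1.1 needle [2.315e-01 1.000e-04 3.020e-02] head [nan  2.]
released (np.float64(0.005338641855633536), np.float64(7.391957356263336e-05), np.float64(0.030556917861034205)) (nan, 4) -0.26001049724400627
w1 [0.0872 0.561 ] [-0.089   0.0714] ball [nan nan nan] trig 0.04451195734662323
w2 [0.0874 0.5612] [-0.0896  0.0717] ball [ 0.5944 -0.1091  0.1817] trig 0.04448759094401529
w4 [0.0959 0.5607] [-0.099   0.0773] ball [ 0.5931 -0.1087  0.1817] trig 0.04372540768686692
31.35<stdin>:20: RuntimeWarning: Mean of empty slice.
  ret = um.true_divide(
```

View pics/w4.png

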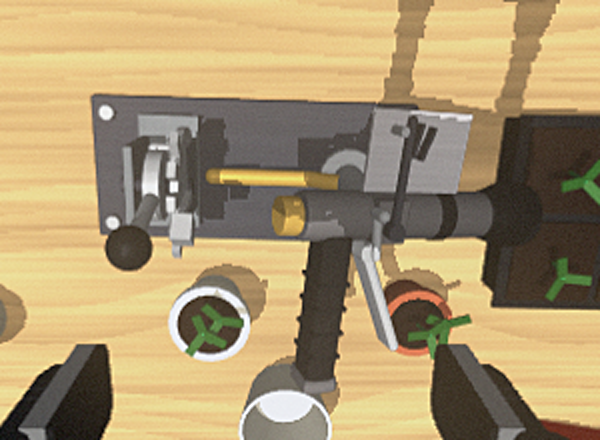

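The lever is still in the marked notch, with the ball at (128,248) beside the diamond. The pointer and trigger are back at rest, and the head has moved by less than 0.01 rad. The pots and tub in view haven't moved. I'm handing in.

```bash
python3 -c "
from h import *
print(r.finish_job())"
```

```text
the job is handed in; nothing more can be done
None
```

Job handed in at about 31 s of the 64 s limit: the lever sits in the marked notch, the pointer was held between the ridges (0.21–0.25 rad) for over 3 s, the trigger sprang back to rest, and the gun's aim moved by only about 0.01 rad.

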